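Seat the reagent cartridge, close the cover and lock its quarter-turn cam

ROBOT

A 6-joint arm with a two-finger parallel gripper is mounted at the origin on a cart in front of the work surface, level with it; the furniture and walls round the work are solid. World frame = base frame: x ahead of the robot, y to its left, z up, the work surface at z = 0. Lengths are in m, angles in rad, forces in N, time in s.
With the tool pointing down it reaches from about 0.3 to 0.775 m from the base axis. Payload 14.6 kg.
Tool frame: the origin (TCP) lies at the very end of the fingers, on their centre line; the grasp point (between the pads) lies 19 mm behind it; y points along the fingers, x is the direction in which the jaws open and shut, and the axes are right-handed (so a half turn about y gives the same grasp; the last joint's range is limited). The gripper opens to 94 mm and grips with 3 to 60 N. Pads are 16 mm wide; open, the fingers measure 119 mm over their backs; the gripper's body (75 mm by 177 mm) begins 78 mm behind the grasp point.
Start: joints at [-1.182, 0.3, 1.521, -0, 1.321, -0.067], TCP at [0.242, -0.494, 0.205] pointing down, gripper open.
Joint ranges: [-3.03, 3.03], [-0.79, 2.21], [0.23, 2.52], [-1.04, 4.18], [0, 3.07], [-2.55, 2.55]. Speed limits (rad/s): [2.22, 2.22, 2.57, 3.14, 3.14, 3.14].

INTERFACE

Orientations are given as [roll, pitch, yaw] about the fixed x, y, z axes, in that order (R = Rz(yaw) Ry(pitch) Rx(roll)).
In Python, from station import * gives the robot as it stands.
- The arm moves only by the tool send_rows, never from a script. Its argument "series" is text: rows parted by semicolons, each of 7 numbers parted by spaces: the turn, a rotation vector about the tool's x, y, z in units of 5 degrees (1.0 is 5 degrees), then the shift along the tool's x, y, z in cm, then the opening, from -1 (shut) to 1 (fully open). A call has exactly 10 rows; each row is the pose to reach, as a shift and turn from the pose commanded when the call began, along the tool's axes at that moment; what a row does not reach only later rows make up. A row lasts 1/12 s, in which the tool goes at most 41.7 mm and 7.16 degrees, less where a joint would pass 70% of its speed; a pose out of reach is approached as far as the arm can. A call with a gripper value outside its range is refused whole. The fingers move at their own pace and stop on an object; "newtons" is the grip in N (left out, the last holds). Time passes only in rows, so rows that repeat a pose let the fingers close, or fill a call up. It gives the time, the measured TCP pose, the force and the opening at its end, in the units of the state.
- get_obs(): the state, without advancing time (a new reading comes with each control period).
- camera(name): name is "scene" or "side" or "wrist"; returns the picture (400x640x3 uint8, red, green, blue); there is no depth.
- camera_info(name): a dict with "K" (3x3 intrinsics, pixels), "R" (3x3) and "t" (3): a world point X has camera coordinates R X + t; the wrist camera has in their place "mount" (4x4, takes a point from camera to tool coordinates, whose origin is the TCP and whose axes are the tool frame's). Camera axes: x right, y down, z forward; pixel columns grow to the right and rows downward; lengths in m; the calibration is good to about 2 mm. A picture is of the moment at which its call begins: read the wrist's pose just before it. camera_info takes no time and is no camera call.
- hand_in(): hands the job in, once; it reports no verdict.
The state is a dict: "time_s": time; "qpos": joint angles; "joint_vel": joint speeds; "tau": joint torques, N m; "ee_pos": TCP position; "eef_rot": TCP orientation; "force": force on the tool from outside, world axes, zero at the start; "moment": the same for the moment, N m; "grip_width": finger opening in m.
Only numpy, scipy, OpenCV 4.12 (cv2) and the standard library are available. Lean on these libraries where they do the work, as an engineer would, in place of code of your own. Each camera call takes 0.05 s, during which the arm holds its last target. There are 200 camera calls.

TASK

Put the reagent module back into service with your fingertips alone, picking nothing up: press the cartridge that stands proud in the open bay fully home, then push the sliding cover fully shut over it, and then set a fingertip in the slot of the round dial on the cover and turn it a quarter turn clockwise, as far as it goes, so that its cam locks the cover. Do not pull the cartridge up out of its bay, do not turn the dial before the cover is shut, and leave the pot, jar, cartons and syringe round the module where they are.

Things in the scene. Friction and masses are not known exactly. Their poses are not given: they have to be found in the camera images.
- module: cream reagent module fixed to the worktop, 124 mm deep (its x), 226 mm long (its y, from -112 to +114 mm), deck top 68 mm above the worktop. Origin on the worktop below the middle; its x points away from the robot, y to the left, z up. Along both long sides of the deck runs a guide rail 13 mm high (51 to 60 mm from the middle line); the front rail has a cut-out with a steel keeper block (15 mm high) at its left end, which the cam tongue swings into.
- cartridge (a joint): height of the white reagent cartridge above its home position, m: 0 = fully home, 10 to 16 mm at the start. Slides straight down in the bay near the module's right end (centre at module x 0, y -69 mm); friction about 6 N, stays where it is left, hard stop at 0. If it is not home, the cover's edge strikes it and cannot pass.
- cartridge_top (a point): centre of the cartridge's flat top, which is 76 mm (module x) by 56 mm (module y); when home it lies 1 mm below the deck top.
- cover (a joint): opening of the flat aluminium sliding cover, m: 0 = shut over the bay, grows as it slides left (module +y), up to 0.090; 66 to 88 mm at the start. Friction about 8 N, hard stop at 0. Cover top 6 mm above the deck; it carries the dial and, along its left (rear) edge, a raised rib.
- cover_rib (a point): middle of the top edge of that rib, on its left face, 16 mm above the deck; the rib is 64 mm long (module x), 8 mm thick, 10 mm high. Pushing its left face towards module -y shuts the cover. It lies 56 mm to the left (module +y) of the dial's axis.
- dial (a joint): angle of the quarter-turn dial, rad: 0 = unlocked, grows clockwise from above, hard stop at 1.571 = locked; 0 to 0.25 at the start. Friction 0.08 N m, stays where left. With the cover shut its tongue swings from module -y to -x, past the keeper. A finger in the slot's left end (moving away, then right) keeps the cover shut; one in the right end may drag it open; two spread tips may twist it.
- dial_slot (a point): point on the dial's axis at the floor of its slot. The round dark grey dial with a black slot floor is 86 mm across; the slot runs straight across it along this point's y axis, 30 mm wide, 76 mm long (closed at both ends by the dial's rim), 12 mm deep, open upwards; the rim stands 13 mm above this point. At joint 0 the slot lies along module y; at 1.571 along module x.
- sample_pot: bystander, white capped sample pot, 43 mm across, 84 mm tall, upright, behind the module; origin at the centre of its underside. Leave it alone.
- pill_jar: bystander, small white screw jar, 34 mm across, 46 mm tall, upright, behind the module; origin at the centre of its underside. Leave it alone.
- vial_box: bystander, small upright carton, 28x34x58 mm, left of the module; origin at the centre of its underside. Leave it alone.
- syringe_1: bystander, capped syringe lying on its side, 100 mm long, 12 mm high, left of the module; origin at the centre of its underside (as it lies). Leave it alone.
- capillary_box: bystander, flat printed carton, 55x95x28 mm, left of the module; origin at the centre of its underside. Leave it alone.

How it is judged:
On the way, in this order (a step that is already met when the one before it is completed fails the run):
1. the cartridge is pressed home while the cover is still open and the dial unturned (value of joint cartridge below 0.0025 m and value of joint cover above 0.05 m and value of joint dial below 0.45 rad), for 0.1 s.
2. the cover is pushed shut, the dial still unturned (value of joint cartridge below 0.0025 m and value of joint cover below 0.004 m and value of joint dial below 0.6 rad), for 0.1 s.
3. the dial is turned to its locked end with the cover shut (value of joint cartridge below 0.0025 m and value of joint cover below 0.004 m and value of joint dial above 1.42 rad), for 0.1 s.
At the end, for the whole second after the job is handed in: Cartridge home within 2.5 mm, cover shut within 4 mm, dial turned past 1.42 rad (81 degrees of its 90), all at rest (all of step 3 and velocity of joint cover below 0.01 m/s and velocity of joint dial below 0.1 rad/s); the robot touches nothing.
It fails at once if the cartridge is pulled up out of its bay (value of joint cartridge above 0.022 m).
It fails at once if the dial is turned before the cover is shut (value of joint dial above 0.7 rad and value of joint cover above 0.02 m).
It fails at once if a bystander is lifted, tipped or pushed away (distance of any of sample_pot, pill_jar, vial_box, syringe_1, capillary_box from where it was at the start of the episode above 0.02 m).
It also fails if it takes over 56 s, if anything falls off the work surface, if the arm or the gripper's body presses on something with over 40 N, if the wrist force passes 120 N, or if a joint passes its speed limit or range.

## Working session

There is one attempt and no reset: what is moved stays moved. The work goes in short steps, Python scripts to look and compute and a tool call to move; the robot and the scene stay as the last step left them, time stands still between calls to the robot, and variables do not carry over. Pictures are saved under pics/ and viewed, on a budget of 10 in all, crops included, one or two more only if the job needs it, and the job is handed in when it is done.

Besides the shell and the picture viewer there is one more tool, called after ">>>" by a JSON object that holds its "api" and its "payload", one argument or row to a line. send_rows: Moves the arm, as the interface text tells. Its arguments: {"type":"object","properties":{"series":{"type":"string"},"newtons":{"type":"number"}},"required":["series"]}

```bash
mkdir -p pics; ls; python3 - <<'E'
from station import *
import cv2,numpy as np
np.set_printoptions(precision=4,suppress=True)
for n in ["scene","side"]:
    cv2.imwrite(f"pics/{n}0.png",camera(n)[:,:,::-1]); print(n,camera_info(n))
print(camera_info("wrist")); print(get_obs())
E
```

```text
pics
scene {'K': array([[371.0683,   0.    , 316.3975],
       [  0.    , 371.0683, 203.4962],
       [  0.    ,   0.    ,   1.    ]]), 'R': array([[-0.8791, -0.4766, -0.0026],
       [-0.2965,  0.5511, -0.78  ],
       [ 0.3732, -0.685 , -0.6258]]), 't': array([0.5084, 0.1641, 0.7681])}
side {'K': array([[492.2869,   0.    , 320.2326],
       [  0.    , 492.2869, 196.9843],
       [  0.    ,   0.    ,   1.    ]]), 'R': array([[ 0.9484, -0.317 , -0.0023],
       [-0.2106, -0.6247, -0.7519],
       [ 0.2369,  0.7136, -0.6592]]), 't': array([-0.48  ,  0.2139,  1.0632])}
{'K': array([[339.6948,   0.    , 320.2429],
       [  0.    , 339.6948, 199.0954],
       [  0.    ,   0.    ,   1.    ]]), 'mount': array([[ 1.    ,  0.0013,  0.0011,  0.    ],
       [-0.0007, -0.2849,  0.9585, -0.1787],
       [ 0.0016, -0.9585, -0.2849,  0.0825],
       [ 0.    ,  0.    ,  0.    ,  1.    ]])}
{'time_s': 0.1, 'qpos': array([-1.1816,  0.3004,  1.5215,  0.    ,  1.3207, -0.0666]), 'joint_vel': array([ 0.0002,  0.    , -0.0023,  0.0008, -0.0011, -0.0007]), 'tau': array([  0.0003, -53.2648, -35.3284,   0.0709,   0.0235,  -0.0001]), 'ee_pos': array([ 0.242 , -0.4936,  0.2049]), 'eef_rot': array([-1.5707,  0.001 , -1.115 ]), 'force': array([ 0.0779, -0.3465, -0.3196]), 'moment': array([ 0.0122, -0.0139, -0.0244]), 'grip_width': 0.0940136519345634}
```

View pics/scene0.png

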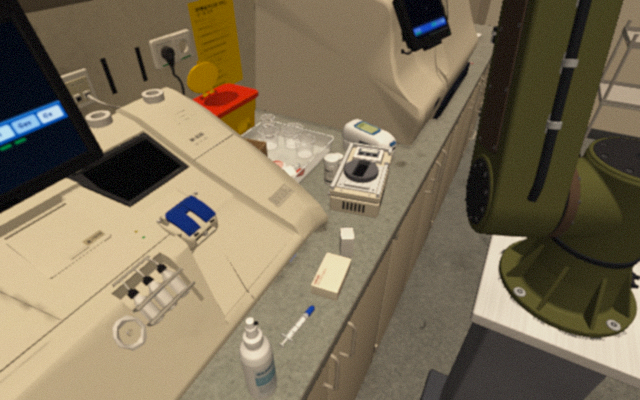

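View pics/side0.png

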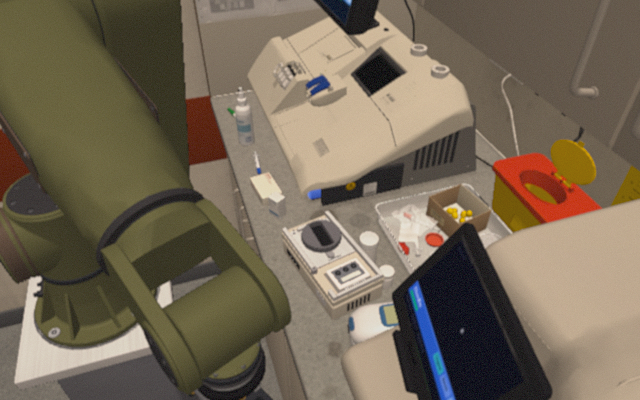

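The scene view shows the module near (360,180) with the dial at about (362,168). In the side view the dial is at (321,235) and the cartridge at about (348,272). I'll enlarge both crops.

```bash
python3 - <<'E'
import cv2,numpy as np
a=cv2.imread("pics/side0.png")[200:320,270:400]; b=cv2.imread("pics/scene0.png")[135:225,315:405]
f=lambda i,s:cv2.resize(i,None,fx=s,fy=s,interpolation=cv2.INTER_CUBIC)
A=f(a,4);B=f(b,3)
c=np.zeros((480,800,3),np.uint8);c[:A.shape[0],:520]=A;c[:270,525:795]=B
cv2.imwrite("pics/crop1.png",c)
E
```

```text
(no output)
```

View pics/crop1.png

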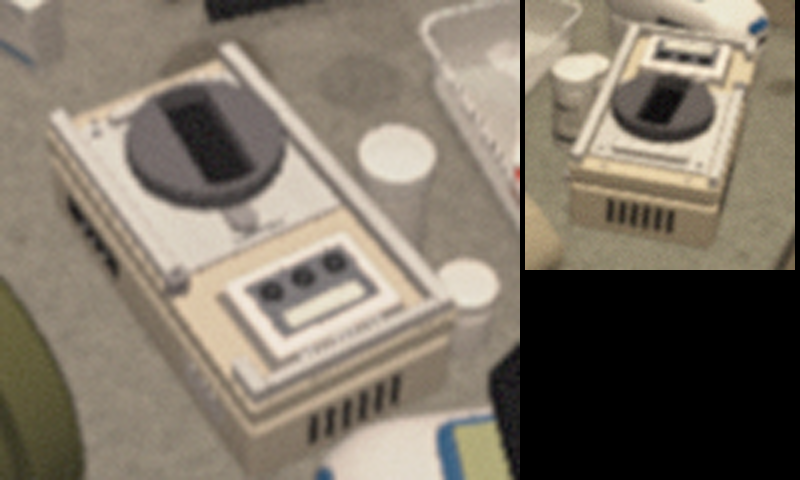

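The side crop shows the rear rail running from (232,45) to (450,300) and the front rail starting at (58,112). The dial top is centred near (208,138), and the cartridge top corners are about (225,293), (340,237), (400,288) and (275,358). I'll compute positions from these.

```bash
cat > h.py <<'E'
from station import *
import cv2,numpy as np
from scipy.spatial.transform import Rotation as Rn
np.set_printoptions(precision=4,suppress=True)
def ray(n,p,obs=None):
    c=camera_info(n);d=np.linalg.solve(c["K"],[p[0],p[1],1.])
    if n=="wrist":
        T=np.eye(4);T[:3,:3]=Rn.from_euler("xyz",obs["eef_rot"]).as_matrix();T[:3,3]=obs["ee_pos"];T=T@c["mount"]
        return T[:3,3],T[:3,:3]@d
    return -c["R"].T@c["t"],c["R"].T@d
def onz(n,p,z,obs=None):
    o,d=ray(n,p,obs);return o+d*(z-o[2])/d[2]
def tri(r):
    A=0;b=0
    for o,d in r:
        d=d/np.linalg.norm(d);P=np.eye(3)-np.outer(d,d);A=A+P;b=b+P@o
    return np.linalg.solve(A,b)
def motion(target,rot=None):  # world shift -> tool cm
    o=get_obs();R=Rn.from_euler("xyz",o["eef_rot"])
    print("tool cm",R.inv().apply(np.array(target)-o["ee_pos"])*100)
    if rot is not None: print("rot units",(R.inv()*rot).as_rotvec(degrees=True)/5)
E
python3 - <<'E'
from h import *
s=lambda x,y:(270+x/4,200+y/4); c=lambda x,y:(315+(x-525)/3,135+y/3)
print("dial",tri([ray("side",s(207,138)),ray("scene",c(663,103))]))
P={k:onz("side",s(*v),z) for k,v,z in [("rL",(232,45),.081),("rR",(450,300),.081),("fL",(58,112),.081),("c1",(225,293),.08),("c2",(340,237),.08),("c3",(400,288),.08),("c4",(275,358),.08),("dial",(207,138),.092),("slotA",(180,100),.08),("slotB",(230,180),.08),("pot",(397,155),.084),("jar",(467,285),.046),("vbox",(30,0),.058)]}
for k,v in P.items():print(k,v)
d=P["rL"]-P["rR"];print("yaw",np.degrees(np.arctan2(-d[0],d[1])),np.linalg.norm(d))
print("cart",(P["c1"]+P["c2"]+P["c3"]+P["c4"])/4)
E
```

```text
dial [ 0.4867 -0.0643  0.0916]
rL [0.5297 0.0132 0.081 ]
rR [ 0.5723 -0.202   0.081 ]
fL [ 0.4192 -0.0077  0.081 ]
c1 [ 0.4656 -0.1604  0.08  ]
c2 [ 0.5352 -0.1438  0.08  ]
c3 [ 0.5516 -0.1859  0.08  ]
c4 [ 0.4756 -0.2075  0.08  ]
dial [ 0.4884 -0.0639  0.092 ]
slotA [ 0.4873 -0.0195  0.08  ]
slotB [ 0.4938 -0.0867  0.08  ]
pot [ 0.585  -0.1017  0.084 ]
jar [ 0.5996 -0.1696  0.046 ]
vbox [0.4338 0.1145 0.058 ]
yaw 11.183344623018346 0.2193966571805475
cart [ 0.507  -0.1744  0.08  ]
```

```bash
python3 - <<'E'
from h import *
for p,z in [((445,125),0),((480,60),0),((400,125),0),((380,245),0),((462,120),0),((400,50),.3),((445,35),.3),((395,0),.4)]: print(p,z,onz("scene",p,z))
for p,z in [((350,320),0),((345,365),0),((393,292),.3),((393,292),.2),((440,400),.2),((440,400),.3)]: print("side",p,z,onz("side",p,z))
E
```

```text
(445, 125) 0 [ 0.3823 -0.5992  0.    ]
(480, 60) 0 [ 0.3969 -1.4     0.    ]
(400, 125) 0 [ 0.5234 -0.5236  0.    ]
(380, 245) 0 [0.3708 0.0753 0.    ]
(462, 120) 0 [ 0.3373 -0.6681  0.    ]
(400, 50) 0.3 [ 0.5128 -0.3633  0.3   ]
(445, 35) 0.3 [ 0.44   -0.5736  0.3   ]
(395, 0) 0.4 [ 0.5785 -0.4725  0.4   ]
side (350, 320) 0 [ 0.4938 -0.2304  0.    ]
side (345, 365) 0 [ 0.4483 -0.322   0.    ]
side (393, 292) 0.3 [ 0.4828 -0.3967  0.3   ]
side (393, 292) 0.2 [ 0.5246 -0.3288  0.2   ]
side (440, 400) 0.2 [ 0.5078 -0.5192  0.2   ]
side (440, 400) 0.3 [ 0.4685 -0.5582  0.3   ]
```

>>> {"api": "send_rows", "payload": {
  "series": "0 -1 0 -2 0 1.5 1;0 -2.4 0 -5 0 4 1;0 -3.8 0 -8.5 0 6.5 0;0 -5.2 0 -12 0 9 -1;0 -6.6 0 -15.5 0 12 -1;0 -8 0 -19 0 15 -1;0 -9.4 0 -22.5 0 17.5 -1;0 -10.8 0 -26 0 20 -1;0 -12 0 -28.5 0 22.5 -1;0 -13 0 -30 0 23.5 -1",
  "newtons": 10
}}

```text
time_s: 0.93
ee_pos: [0.3211, -0.1182, 0.2055]
eef_rot: [-1.571, -0.0, 0.026]
force: [1.0, -0.3, 0.6]
grip_width: 0.0434
```

```bash
python3 - <<'E'
from h import *
o=get_obs();print(o["ee_pos"],o["eef_rot"],o["qpos"],o["grip_width"])
motion([.47,-.16,.2],Rn.from_euler("xyz",[-np.pi/2,0,1.766]))
E
```

```text
[ 0.3211 -0.1182  0.2055] [-1.5706 -0.0005  0.0258] [-0.4603 -0.1876  2.0356  0.0004  1.2932 -0.4862] 0.04344344423822453
tool cm [14.7775  0.555  -4.5584]
rot units [  0.0034 -19.9409   0.0056]
```

>>> {"api": "send_rows", "payload": {
  "series": "0 -1 0 1 0 -0.3 -1;0 -2.2 0 2.5 0 -0.8 -1;0 -3.6 0 4 0 -1.2 -1;0 -5 0 5.5 0 -1.7 -1;0 -6.4 0 7.5 0 -2.3 -1;0 -7.8 0 9.5 0 -2.9 -1;0 -9.2 0 11.5 0 -3.5 -1;0 -10.6 0 13 0 -4 -1;0 -11.8 0 14.3 0 -4.4 -1;0 -12.8 0 14.8 0 -4.6 -1"
}}

```text
time_s: 1.77
ee_pos: [0.471, -0.1644, 0.2048]
eef_rot: [-1.57, 0.0, 1.142]
force: [-0.1, 0.4, 0.1]
grip_width: 0.0003
```

>>> {"api": "send_rows", "payload": {
  "series": "0 -0.6 0 0 0 0 -1;0 -1.6 0 0 0 0 -1;0 -2.8 0 0 0 0 -1;0 -4 0 0 0 0 -1;0 -5.2 0 0 0 0 -1;0 -6.2 0 0 0 0 -1;0 -6.8 0 0 0 0 -1;0 -7.1 0 0 0 0 -1;0 -7.1 0 0 0 0 -1;0 -7.1 0 0 0 0 -1"
}}

```text
time_s: 2.6
ee_pos: [0.4698, -0.1641, 0.2053]
eef_rot: [-1.57, -0.0, 1.755]
force: [-0.5, -0.3, -0.2]
grip_width: 0.0005
```

```bash
python3 - <<'E'
from h import *
o=get_obs();print(o["ee_pos"],o["eef_rot"],o["grip_width"],o["qpos"])
i=camera("wrist")[:,:,::-1];cv2.imwrite("pics/w1.png",i)
np.save("w1.npy",np.r_[o["ee_pos"],o["eef_rot"]])
E
```

```text
[ 0.4698 -0.1641  0.2053] [-1.5705 -0.0002  1.755 ] 0.0004718975485420938 [-0.4096  0.1835  1.6658 -0.      1.2926 -2.1647]
```

View pics/w1.png

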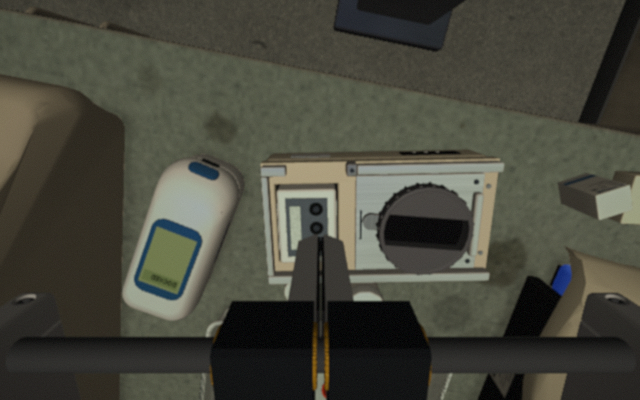

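The wrist view shows the front rail from (262,168) to (502,163) and the rear rail from (270,281) to (489,274). The cartridge spans columns 277–337, with its front edge at row 187. The dial centre is about (427,230), and the rib is at (476,232) with its left face near column 481.

```bash
python3 - <<'E'
from h import *
v=np.load("w1.npy");o=dict(ee_pos=v[:3],eef_rot=v[3:])
w=lambda p,z:onz("wrist",p,z,o)
fr=[w((262,168),.081),w((502,163),.081)];re=[w((270,281),.081),w((489,274),.081)]
for a,b in (fr,re):
    d=b-a;print(a,b,np.degrees(np.arctan2(-d[0],d[1])),np.linalg.norm(d))
print("mid",(fr[0]+fr[1]+re[0]+re[1])/4)
yaw=np.radians(11.1);Y=np.array([-np.sin(yaw),np.cos(yaw)]);X=np.array([Y[1],-Y[0]])
m=((fr[0]+fr[1]+re[0]+re[1])/4)[:2]-.001*Y;print("origin",m)
for n,p,z in [("dial",(427,230),.0915),("ribL",(481,230),.084),("ribbase",(471,230),.084),("slotL",(385,231),.08),("slotR",(469,232),.08),("cartR",(277,225),.08),("cartL",(337,225),.08),("cartF",(308,187),.08),("keeper",(351,169),.083)]:
    q=w(p,z);print(n,q,"module",X@(q[:2]-m),Y@(q[:2]-m))
E
```

```text
[ 0.4566 -0.2206  0.081 ] [ 0.412  -0.0084  0.081 ] 11.85891929661448 0.21684694485595618
[ 0.5694 -0.197   0.081 ] [0.5213 0.0164 0.081 ] 12.707379883286329 0.21881792241833045
mid [ 0.4898 -0.1024  0.081 ]
origin [ 0.49   -0.1034]
dial [ 0.4837 -0.0614  0.0915] module 0.0019025555990118004 0.0423766322829985
ribL [ 0.4768 -0.0081  0.084 ] module 0.005336979466131838 0.09605389964323886
ribbase [ 0.4785 -0.0174  0.084 ] module 0.005262421683121646 0.08657763675493103
slotL [ 0.496  -0.0962  0.08  ] module 0.007266027844490061 0.00593143806263561
slotR [ 0.4821 -0.0165  0.08  ] module 0.00893568573600708 0.08679194519084878
cartR [ 0.5091 -0.1991  0.08  ] module 0.00028907119882597143 -0.09761073325348452
cartL [ 0.4985 -0.1427  0.08  ] module 0.0007405471344739262 -0.04024623306785221
cartF [ 0.4667 -0.1765  0.08  ] module -0.03700103567889779 -0.0672863218615589
keeper [ 0.4422 -0.1414  0.083 ] module -0.05422989743544886 -0.02811608309149565
```

>>> {"api": "send_rows", "payload": {
  "series": "0 -0.3 0 -0.3 1 -1 -1;0 -0.3 0 -0.8 3 -2 -1;0 -0.3 0 -1.3 5 -3 -1;0 -0.3 0 -1.3 7 -3.3 -1;0 -0.3 0 -1.3 9 -3.3 -1;0 -0.3 0 -1.3 10.5 -3.3 -1;0 -0.3 0 -1.3 11 -3.3 -1;0 -0.3 0 -1.3 11.3 -3.3 -1;0 -0.3 0 -1.3 11.5 -3.3 -1;0 -0.3 0 -1.3 11.5 -3.3 -1"
}}

```text
time_s: 3.48
ee_pos: [0.505, -0.171, 0.091]
eef_rot: [-1.571, 0.0, 1.782]
force: [0.1, -0.4, 0.6]
grip_width: 0.0007
```

>>> {"api": "send_rows", "payload": {
  "series": "0 0 0 0 0.4 0 -1;0 0 0 0 0.7 0 -1;0 0 0 0 1.0 0 -1;0 0 0 0 1.3 0 -1;0 0 0 0 1.6 0 -1;0 0 0 0 1.8 0 -1;0 0 0 0 2.0 0 -1;0 0 0 0 2.1 0 -1;0 0 0 0 2.2 0 -1;0 0 0 0 2.2 0 -1"
}}

```text
time_s: 4.32
ee_pos: [0.5048, -0.1709, 0.0684]
eef_rot: [-1.571, 0.0, 1.782]
force: [0.5, -0.5, 0.9]
grip_width: 0.0006
```

>>> {"api": "send_rows", "payload": {
  "series": "0 0 0 0 0.05 0 -1;0 0 0 0 0.1 0 -1;0 0 0 0 0.15 0 -1;0 0 0 0 0.2 0 -1;0 0 0 0 0.25 0 -1;0 0 0 0 0.3 0 -1;0 0 0 0 0.35 0 -1;0 0 0 0 0.4 0 -1;0 0 0 0 0.4 0 -1;0 0 0 0 0.4 0 -1"
}}

```text
time_s: 5.15
ee_pos: [0.5051, -0.171, 0.067]
eef_rot: [-1.572, 0.001, 1.782]
force: [-13.1, 5.3, 35.3]
grip_width: 0.0007
```

>>> {"api": "send_rows", "payload": {
  "series": "0 0 0 0 -1 0 -1;0 0 0 0 -3 0 -1;0 0 0 0 -5 0 -1;0 0 0 1.5 -7 0 -1;0 0 0 4 -8 0 -1;0 0 0 7 -8 0 -1;0 0 0 10 -8 0 -1;0 0 0 13 -8 0 -1;0 0 0 16 -8 0 -1;0 0 0 18.5 -8 0 -1"
}}

```text
time_s: 5.98
ee_pos: [0.4651, 0.0117, 0.1442]
eef_rot: [-1.57, -0.0, 1.782]
force: [0.7, 0.2, -0.2]
grip_width: 0.0003
```

>>> {"api": "send_rows", "payload": {
  "series": "0 0 0 1 0 0 -1;0 0 0 1 1 0 -1;0 0 0 1 2 0 -1;0 0 0 1 3 0 -1;0 0 0 1 4 0 -1;0 0 0 1 5 0 -1;0 0 0 1 5.8 0 -1;0 0 0 1 6.4 0 -1;0 0 0 1 6.7 0 -1;0 0 0 1 6.7 0 -1"
}}

```text
time_s: 6.82
ee_pos: [0.4636, 0.0197, 0.0768]
eef_rot: [-1.57, -0.0, 1.782]
force: [0.4, -0.1, -0.5]
grip_width: 0.0005
```

```bash
python3 - <<'E'
from h import *
o=get_obs();print(o["ee_pos"],o["force"])
a=camera("side")[190:320,260:400,::-1];b=camera("wrist")[100:300,220:540,::-1]
A=cv2.resize(a,None,fx=3,fy=3,interpolation=cv2.INTER_CUBIC)
c=np.zeros((400,750,3),np.uint8);c[:390,:420]=A;c[:200,425:745]=b
cv2.imwrite("pics/c2.png",c)
E
```

```text
[0.4636 0.0197 0.0768] [ 0.4461 -0.0913 -0.5302]
```

View pics/c2.png

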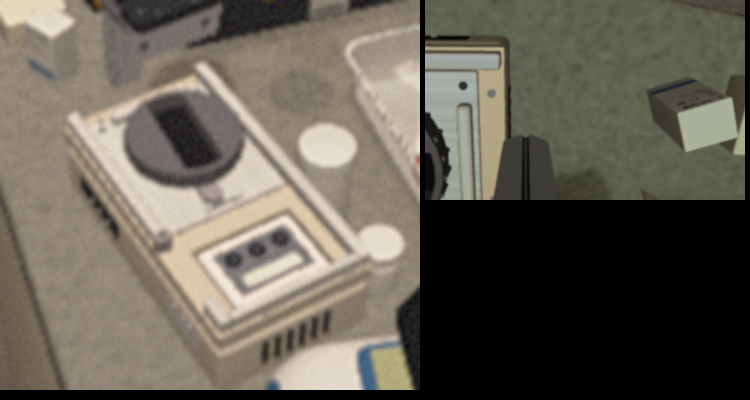

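The cartridge top now sits flush with the deck, and the closed fingertip is clear to the left of the rib. Next I push the cover.

>>> {"api": "send_rows", "payload": {
  "series": "0 0 0 -0.6 0 0 -1;0 0 0 -1.2 0 0 -1;0 0 0 -1.8 0 0 -1;0 0 0 -2.5 0 0 -1;0 0 0 -3.2 0 0 -1;0 0 0 -4 0 0 -1;0 0 0 -4.8 0 0 -1;0 0 0 -5.6 0 0 -1;0 0 0 -6.3 0 0 -1;0 0 0 -7 0 0 -1"
}}

```text
time_s: 7.75
ee_pos: [0.4783, -0.0486, 0.0775]
eef_rot: [-1.57, -0.002, 1.782]
force: [-2.4, 9.1, 3.0]
grip_width: 0.0003
```

>>> {"api": "send_rows", "payload": {
  "series": "0 0 0 -0.2 0 0 -1;0 0 0 -0.4 0 0 -1;0 0 0 -0.6 0 0 -1;0 0 0 -0.8 0 0 -1;0 0 0 -1 0 0 -1;0 0 0 -1.1 0 0 -1;0 0 0 -1.2 0 0 -1;0 0 0 -1.3 0 0 -1;0 0 0 -1.3 0 0 -1;0 0 0 -1.3 0 0 -1"
}}

```text
time_s: 8.58
ee_pos: [0.481, -0.0612, 0.0776]
eef_rot: [-1.57, -0.001, 1.782]
force: [-1.7, 6.3, 3.4]
grip_width: 0.0007
```

>>> {"api": "send_rows", "payload": {
  "series": "0 0 0 -0.15 0 0 -1;0 0 0 -0.3 0 0 -1;0 0 0 -0.45 0 0 -1;0 0 0 -0.6 0 0 -1;0 0 0 -0.7 0 0 -1;0 0 0 -0.8 0 0 -1;0 0 0 -0.9 0 0 -1;0 0 0 -1 0 0 -1;0 0 0 -1 0 0 -1;0 0 0 -1 0 0 -1"
}}

```text
time_s: 9.42
ee_pos: [0.483, -0.071, 0.0775]
eef_rot: [-1.57, -0.001, 1.782]
force: [-2.6, 6.2, 3.4]
grip_width: 0.0004
```

>>> {"api": "send_rows", "payload": {
  "series": "0 0 0 -0.1 0 0 -1;0 0 0 -0.2 0 0 -1;0 0 0 -0.3 0 0 -1;0 0 0 -0.4 0 0 -1;0 0 0 -0.5 0 0 -1;0 0 0 -0.6 0 0 -1;0 0 0 -0.7 0 0 -1;0 0 0 -0.7 0 0 -1;0 0 0 -0.7 0 0 -1;0 0 0 -0.7 0 0 -1"
}}

```text
time_s: 10.25
ee_pos: [0.4845, -0.0778, 0.0775]
eef_rot: [-1.57, -0.001, 1.782]
force: [-3.1, 6.3, 2.6]
grip_width: 0.0001
```

>>> {"api": "send_rows", "payload": {
  "series": "0 0 0 -0.1 0 0 -1;0 0 0 -0.2 0 0 -1;0 0 0 -0.3 0 0 -1;0 0 0 -0.4 0 0 -1;0 0 0 -0.5 0 0 -1;0 0 0 -0.6 0 0 -1;0 0 0 -0.6 0 0 -1;0 0 0 -0.6 0 0 -1;0 0 0 -0.6 0 0 -1;0 0 0 -0.6 0 0 -1"
}}

```text
time_s: 11.08
ee_pos: [0.485, -0.0808, 0.0773]
eef_rot: [-1.569, -0.007, 1.782]
force: [-7.9, 30.0, 10.2]
grip_width: 0.0007
```

The cover stopped hard at 30 N. I'll back off, rise and look.

>>> {"api": "send_rows", "payload": {
  "series": "0 0 0 0.8 0 0 -1;0 0 0 1.6 0 0 -1;0 0 0 2.2 -1.5 0 -1;0 0 0 2.8 -3.5 0 -1;0 0 0 3 -6 0 -1;0 0 0 3 -8 0 -1;0 0 0 3 -9.5 0 -0.5;0 0 0 3 -10 0 -0.15;0 0 0 3 -10 0 -0.15;0 0 0 3 -10 0 -0.15"
}}

```text
time_s: 11.92
ee_pos: [0.4795, -0.0546, 0.1767]
eef_rot: [-1.57, -0.0, 1.782]
force: [-0.1, -0.6, 0.1]
grip_width: 0.0239
```

```bash
python3 - <<'E'
from h import *
o=get_obs();print(o["ee_pos"],o["eef_rot"],o["force"],o["grip_width"])
i=camera("wrist")[:,:,::-1];cv2.imwrite("pics/w2.png",i)
np.save("w2.npy",np.r_[o["ee_pos"],o["eef_rot"]])
E
```

```text
[ 0.4795 -0.0546  0.1767] [-1.5702 -0.0002  1.782 ] [-0.0803 -0.5677  0.0539] 0.023905568126550997
```

View pics/w2.png

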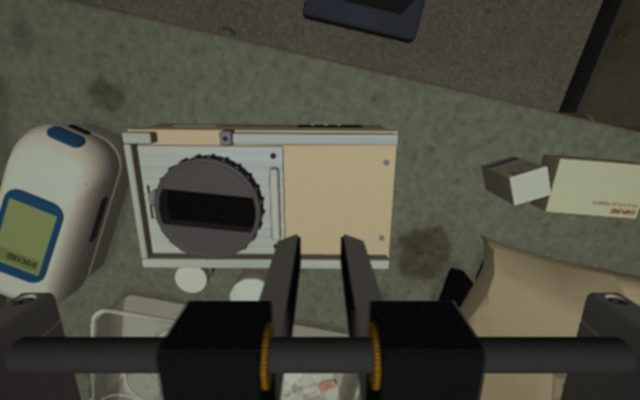

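The cover is shut and the cartridge is covered. The slot floor is centred near (210,210), running from about (160,208) to (261,212), so the dial is only a few degrees turned.

```bash
python3 - <<'E'
from h import *
v=np.load("w2.npy");o=dict(ee_pos=v[:3],eef_rot=v[3:])
g=cv2.cvtColor(cv2.imread("pics/w2.png"),cv2.COLOR_BGR2GRAY)
sub=cv2.GaussianBlur(g,(3,3),0)[175:245,145:280]
m=(sub<30).astype(np.uint8)
cs,_=cv2.findContours(m,0,1);c=max(cs,key=cv2.contourArea)+[145,175];r=cv2.minAreaRect(c);print(r,cv2.contourArea(c))
b=cv2.boxPoints(r);P=np.array([onz("wrist",p,.0785,o) for p in b]);print(P)
print("slot centre",P.mean(0), "edge lens",np.linalg.norm(np.roll(P,-1,0)-P,axis=1))
e=np.roll(P,-1,0)-P;k=np.argmax(np.linalg.norm(e,axis=1));d=e[k]*np.sign(e[k][1]);print("slot dir deg",np.degrees(np.arctan2(d[1],d[0])), "tool x deg",np.degrees(v[5]))
print("rim centre",onz("wrist",(208,205),.0915,o))
print(np.array([.49,-.103])-.0457*np.array([-.208,.978]))
motion(P.mean(0)*[1,1,0]+[0,0,.12])
E
```

```text
((206.80197143554688, 209.98019409179688), (95.72257232666016, 33.03523635864258), 5.710593223571777) 2937.0
[[ 0.5276 -0.1891  0.0785]
 [ 0.4973 -0.1887  0.0785]
 [ 0.4886 -0.1088  0.0785]
 [ 0.5189 -0.1069  0.0785]]
slot centre [ 0.5081 -0.1484  0.0785] edge lens [0.0303 0.0803 0.0304 0.0827]
slot dir deg 96.02589509144053 tool x deg 102.09989091418359
rim centre [ 0.4982 -0.1445  0.0915]
[ 0.4995 -0.1477]
tool cm [-9.7754  5.6302 -0.8485]
```

>>> {"api": "send_rows", "payload": {
  "series": "0 0.2 0 -1 0 0 -0.28;0 0.4 0 -2.5 0 0 -0.28;0 0.6 0 -4.5 0.5 0 -0.28;0 0.8 0 -6.5 1.5 -0.1 -0.28;0 1 0 -8 2.5 -0.2 -0.28;0 1 0 -9 3.5 -0.2 -0.28;0 1 0 -9.5 4.5 -0.2 -0.28;0 1 0 -9.5 5.4 -0.2 -0.28;0 1 0 -9.5 5.7 -0.2 -0.28;0 1 0 -9.5 5.7 -0.2 -0.28"
}}

```text
time_s: 12.8
ee_pos: [0.5012, -0.1463, 0.1195]
eef_rot: [-1.569, -0.001, 1.696]
force: [-0.3, 0.1, 1.2]
grip_width: 0.0341
```

```bash
python3 - <<'E'
from h import *
o=get_obs();print(o["ee_pos"],o["eef_rot"],o["grip_width"])
a=camera("wrist")[100:300,180:480,::-1];b=camera("side")[210:320,270:400,::-1]
c=np.zeros((400,800,3),np.uint8);c[:300,:450]=cv2.resize(a,(450,300));c[:275,460:785]=cv2.resize(b,(325,275),interpolation=2)
cv2.imwrite("pics/c3.png",c)
E
```

```text
[ 0.5012 -0.1463  0.1195] [-1.5694 -0.0008  1.6956] 0.03407899553064061
```

View pics/c3.png

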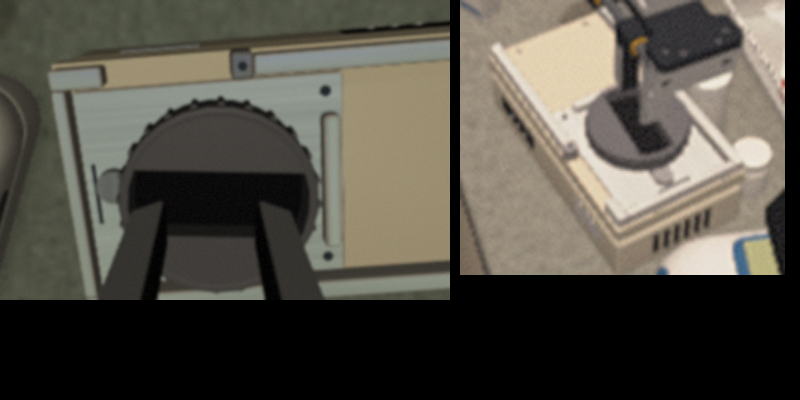

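```bash
python3 - <<'E'
from h import *
o=get_obs()
for p in [(326,232.7),(326,235.7)]:
    q=onz("wrist",p,.0915,o);print(q);motion(q)
E
```

```text
[ 0.502  -0.1429  0.0915]
tool cm [ 0.3443  2.9291 -0.0643]
[ 0.5041 -0.1426  0.0915]
tool cm [ 0.3457  2.9292 -0.2776]
```

The slot looks aligned with the jaws but sits about 3.5 mm further along tool +x. I'll correct for that and descend.

>>> {"api": "send_rows", "payload": {
  "series": "0 0 0 0.35 0.3 -0.1 -0.28;0 0 0 0.35 0.8 -0.2 -0.28;0 0 0 0.35 1.3 -0.2 -0.28;0 0 0 0.35 1.8 -0.2 -0.28;0 0 0 0.35 2.3 -0.2 -0.28;0 0 0 0.35 2.7 -0.2 -0.28;0 0 0 0.35 3.1 -0.2 -0.28;0 0 0 0.35 3.4 -0.2 -0.28;0 0 0 0.35 3.6 -0.2 -0.28;0 0 0 0.35 3.6 -0.2 -0.28"
}}

```text
time_s: 13.73
ee_pos: [0.5032, -0.1432, 0.0851]
eef_rot: [-1.571, -0.0, 1.695]
force: [-4.4, 1.4, 9.1]
grip_width: 0.0336
```

```bash
python3 - <<'E'
from h import *
a=camera("wrist")[100:300,180:480,::-1];b=camera("side")[230:300,300:380,::-1]
c=np.zeros((350,800,3),np.uint8);c[:260,:390]=cv2.resize(a,(390,260));c[:350,395:795]=cv2.resize(b,(400,350),interpolation=2)
cv2.imwrite("pics/c4.png",c)
E
```

```text
(no output)
```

View pics/c4.png

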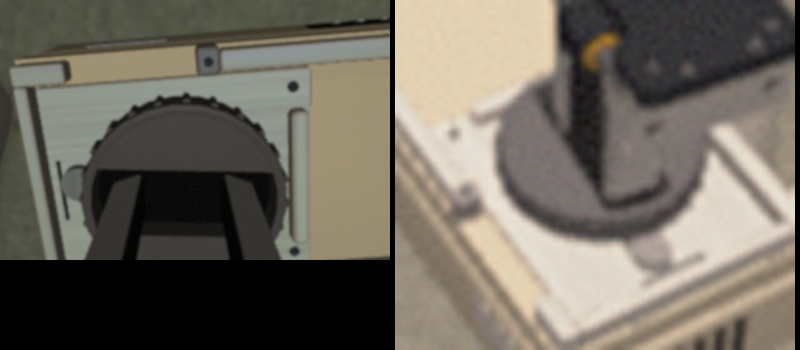

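Both tips are inside the slot and resting on its floor. I'll raise them slightly and turn clockwise.

>>> {"api": "send_rows", "payload": {
  "series": "0 0 0 0 -0.25 0 -0.28;0 0.8 0 0 -0.25 0 -0.28;0 1.6 0 0 -0.25 0 -0.28;0 2.4 0 0 -0.25 0 -0.28;0 3.2 0 0 -0.25 0 -0.28;0 4 0 0 -0.25 0 -0.28;0 4.8 0 0 -0.25 0 -0.28;0 5.6 0 0 -0.25 0 -0.28;0 6.4 0 0 -0.25 0 -0.28;0 6.8 0 0 -0.25 0 -0.28"
}}

```text
time_s: 14.67
ee_pos: [0.5028, -0.1431, 0.0869]
eef_rot: [-1.57, 0.0, 1.098]
force: [-3.8, 0.7, 2.1]
grip_width: 0.0339
```

```bash
python3 - <<'E'
from h import *
o=get_obs();print(o["ee_pos"],o["eef_rot"],o["force"],o["moment"],o["grip_width"])
E
```

```text
[ 0.5028 -0.1431  0.0869] [-1.5697  0.0002  1.0977] [-3.8444  0.6817  2.1244] [0.2109 0.5568 0.0847] 0.03385208325957424
```

>>> {"api": "send_rows", "payload": {
  "series": "0 1 0 0 0 0 -0.28;0 2 0 0 0 0 -0.28;0 3 0 0 0 0 -0.28;0 4 0 0 0 0 -0.28;0 5 0 0 0 0 -0.28;0 6 0 0 0 0 -0.28;0 7 0 0 0 0 -0.28;0 8 0 0 0 0 -0.28;0 9 0 0 0 0 -0.28;0 9.6 0 0 0 0 -0.28"
}}

```text
time_s: 15.5
ee_pos: [0.5026, -0.1429, 0.0868]
eef_rot: [-1.57, 0.001, 0.259]
force: [-4.5, 3.4, 3.7]
grip_width: 0.0338
```

>>> {"api": "send_rows", "payload": {
  "series": "0 0.5 0 0 0 0 -0.28;0 1 0 0 0 0 -0.28;0 1.5 0 0 0 0 -0.28;0 2 0 0 0 0 -0.28;0 2.4 0 0 0 0 -0.28;0 2.8 0 0 0 0 -0.28;0 3 0 0 0 0 -0.28;0 3.2 0 0 0 0 -0.28;0 3.2 0 0 0 0 -0.28;0 3.2 0 0 0 0 -0.28"
}}

```text
time_s: 16.33
ee_pos: [0.5028, -0.143, 0.0868]
eef_rot: [-1.57, 0.001, -0.015]
force: [-5.1, 3.4, 2.9]
grip_width: 0.0338
```

```bash
python3 - <<'E'
from h import *
o=get_obs();print(o["ee_pos"],o["eef_rot"],o["force"],o["moment"],o["grip_width"])
E
```

```text
[ 0.5028 -0.143   0.0868] [-1.5702  0.0012 -0.015 ] [-5.1366  3.4367  2.8913] [0.5195 0.7787 0.1399] 0.033836355928802915
```

>>> {"api": "send_rows", "payload": {
  "series": "0 0.3 0 0 0 0 -0.28;0 0.6 0 0 0 0 -0.28;0 0.9 0 0 0 0 -0.28;0 1.2 0 0 0 0 -0.28;0 1.5 0 0 0 0 -0.28;0 1.8 0 0 0 0 -0.28;0 2 0 0 0 0 -0.28;0 2 0 0 0 0 -0.28;0 2 0 0 0 0 -0.28;0 2 0 0 0 0 -0.28"
}}

```text
time_s: 17.17
ee_pos: [0.5027, -0.1429, 0.0869]
eef_rot: [-1.573, 0.002, -0.182]
force: [-6.0, 2.5, 3.6]
grip_width: 0.0359
```

```bash
python3 - <<'E'
from h import *
o=get_obs();print(o["ee_pos"],o["eef_rot"],o["force"],o["moment"],o["grip_width"])
b=camera("side")[220:310,290:400,::-1]
cv2.imwrite("pics/c5.png",cv2.resize(b,(550,450),interpolation=2))
E
```

```text
[ 0.5027 -0.1429  0.0869] [-1.5726  0.0018 -0.1821] [-6.0429  2.5169  3.6234] [0.5358 1.0989 4.8078] 0.03591277342465518
```

View pics/c5.png

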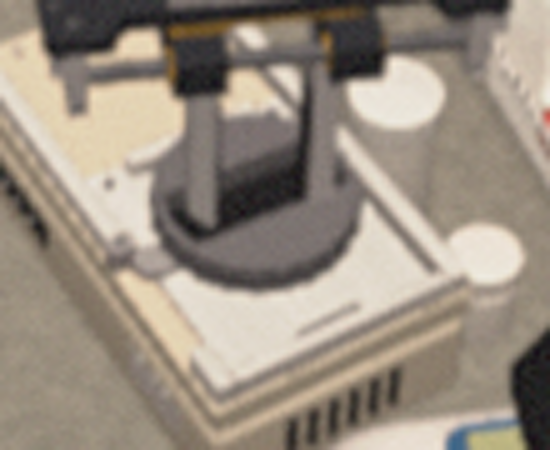

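The turning moment reached 4.8 N m, so the dial is at its stop, and the tongue lies at the keeper. I'll unload within the slot's play and lift out.

>>> {"api": "send_rows", "payload": {
  "series": "0 -0.8 0 0 0 0 -0.28;0 -1.6 0 0 0 0 -0.28;0 -2.4 0 0 0 0 -0.28;0 -2.7 0 0 0 0 -0.28;0 -2.7 0 0 -0.5 0 -0.28;0 -2.7 0 0 -1.5 0 -0.28;0 -2.7 0 0 -3 0 -0.28;0 -2.7 0 0 -5 0 -0.28;0 -2.7 0 0 -7.5 0 -0.28;0 -2.7 0 0 -10 0 -0.28"
}}

```text
time_s: 18.05
ee_pos: [0.5031, -0.1433, 0.1889]
eef_rot: [-1.571, -0.0, 0.044]
force: [-0.2, 0.9, -0.1]
grip_width: 0.0337
```

>>> {"api": "send_rows", "payload": {
  "series": "0 0 0 -2 0 0 -0.28;0 0 0 -4 0 0 -0.28;0 0 0 -6 0 0 -0.28;0 0 0 -8 0 0 -0.28;0 0 0 -10 0 0 -0.28;0 0 0 -11 0 0 -0.28;0 0 0 -12 0 0 -0.28;0 0 0 -12 0 0 -0.28;0 0 0 -12 0 0 -0.28;0 0 0 -12 0 0 -0.28"
}}

```text
time_s: 18.88
ee_pos: [0.384, -0.1488, 0.1871]
eef_rot: [-1.571, -0.0, 0.045]
force: [0.3, 0.3, -0.8]
grip_width: 0.0338
```

```bash
python3 - <<'E'
from h import *
o=get_obs();print(o["ee_pos"],o["eef_rot"],o["force"],o["time_s"])
v=camera("side");w=camera("scene")
b=v[200:320,240:400,::-1]; s=w[130:350,270:410,::-1]
c=np.zeros((480,790,3),np.uint8);c[:360,:480]=cv2.resize(b,(480,360),interpolation=2);c[:471,485:785]=cv2.resize(s,(300,471),interpolation=2)
cv2.imwrite("pics/c6.png",c)
E
```

```text
[ 0.384  -0.1488  0.1871] [-1.5709 -0.0004  0.0455] [ 0.2886  0.2663 -0.8302] 18.8833
```

View pics/c6.png

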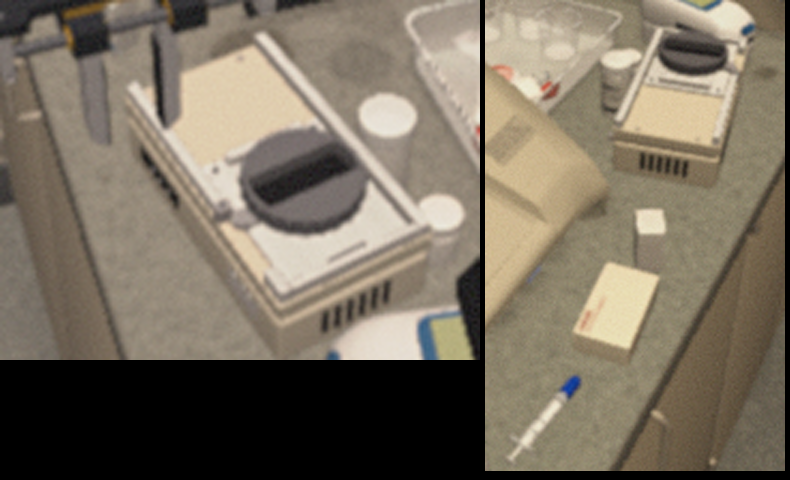

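The dial slot now lies across the module, from about (257,192) to (348,155) in the side crop. The tongue is at the keeper and the bystanders are in place. I'll check the angle numerically, then hand in.

```bash
python3 - <<'E'
from h import *
v=camera("side");g=cv2.cvtColor(cv2.GaussianBlur(v,(3,3),0),cv2.COLOR_RGB2GRAY)[240:282,312:366]
for t in (30,40):
    cs,_=cv2.findContours((g<t).astype(np.uint8),0,1);c=max(cs,key=cv2.contourArea)
    q=(c.reshape(-1,2)+[312,240]).astype(float)
    P=np.array([onz("side",p,.084)[:2]*1000 for p in q],np.float32);r=cv2.minAreaRect(P)
    b=cv2.boxPoints(r);e=max([b[1]-b[0],b[2]-b[1]],key=np.linalg.norm);print(t,r,np.degrees(np.arctan2(e[1],e[0])))
E
```

```text
Traceback (most recent call last):
ValueError: max() iterable argument is empty
```

```bash
python3 - <<'E'
from h import *
v=camera("side");g=cv2.cvtColor(cv2.GaussianBlur(v,(3,3),0),cv2.COLOR_RGB2GRAY)[240:282,312:366];print(g.min())
for t in (50,60):
    cs,_=cv2.findContours((g<t).astype(np.uint8),0,1)
    if not cs: continue
    c=max(cs,key=cv2.contourArea)
    q=(c.reshape(-1,2)+[312,240]).astype(float)
    P=np.array([onz("side",p,.084)[:2]*1000 for p in q],np.float32);r=cv2.minAreaRect(P)
    b=cv2.boxPoints(r);e=max([b[1]-b[0],b[2]-b[1]],key=np.linalg.norm);print(t,r,np.degrees(np.arctan2(e[1],e[0])))
E
```

```text
32
50 ((504.7664489746094, -136.34568786621094), (65.66656494140625, 17.185527801513672), 10.807579040527344) 10.807585
60 ((506.03680419921875, -135.2806396484375), (69.29534912109375, 20.176416397094727), 11.741446495056152) 11.741433
```

The slot lies at 11–12°, which matches the module's x axis at about 12°, so the dial is at the locked end.

```bash
python3 -c "
from station import *
print(hand_in())"
```

```text
the job is handed in; nothing more can be done
None
```

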